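# Slide a workpiece under the drill bridge and latch it in

### The job

Load the drilling jig: slide the wooden offcut along the jig's board, between the guide strips and under the aluminium bridge, until it is fully home against the red end stop. Then swing the steel latch bar all the way closed behind it. Keep the offcut flat on the board the whole time (do not lift it) and leave the tools lying around where they are.

Things in the scene. Friction and masses are not known exactly. Their poses are not given: they have to be found in the camera images.
- drill_jig: Drilling jig fixed to the bench: plywood board 450 x 160 x 12 mm, lying crosswise before the robot, with guide strips, bridge, red end stop and latch. Origin: centre of its underside, on the bench top. Its x axis runs along the board in the feed direction (to the robot's left), y to the left of the feed, z up.
- mouth (a point): Start of the straight channel, at the board's top on the centre line (jig frame x = 35, y = 0, z = 12 mm). Two wooden guide strips, 20 mm high, 18 thick, run from here to the end stop with their inner faces 51 mm apart. Before it two strips of the same height flare out at about 24 degrees over 60 mm to a mouth about 105 wide; behind that the board is open.
- bridge_underside (a point): Centre of the underside of the aluminium drill bridge, on the channel's centre line, 40 mm above the board (jig frame x = 130 mm). The bridge spans both strips and is 40 mm long in the feed direction; its top with two brass bushes is 72 mm above the bench.
- stop_face (a point): Foot of the red end stop's face, on the board's top (12 mm above the bench), on the channel's centre line, at x = 200 mm in the jig's frame. The stop is 30 mm high.
- wood_offcut: Brown wooden offcut, 45 x 140 x 32 mm, 0.1 to 0.2 kg, loose, askew (up to 20 degrees) on the open part of the board before the mouth. Rough wood: fed askew it wedges in the mouth, so straighten it first. Origin: centre of its underside; y along its 140 mm length, z up. Home, its origin is at x = 130 mm in the jig's frame and its rear end, at x = 60, sticks out of the bridge towards the latch.
- latch (a joint): Angle, rad, of a flat steel bar (90 x 18 x 12 mm) with a black knob near its end, turning level on the pivot. 0 = closed, a hard stop: straight across the channel over both strips, 6 mm behind a home offcut. Grows counter-clockwise from above as it opens; starts at 2.0 to 2.6, pointing back and away on the jig's -y side. No spring; stays where left; about 0.5 N at the knob moves it.
- latch_pivot (a point): On the latch's pivot axis, 45 mm above the bench; in the jig's frame at x = 45, y = -40 mm; it does not move. The bar turns 33 to 45 mm above the bench, just over the strips but lower than the offcut's top (44 mm). To close, the knob goes round the pivot: back behind the mouth, across, then in the feed direction.
- latch_knob (a point): On the axis of the latch's black knob, 63 mm above the bench, 80 mm from the pivot axis. The knob is 18 mm in diameter and rises from the bar (45 mm above the bench) to 76 mm above the bench.
- sanding_block: Red-brown sanding block, 60 x 100 x 31 mm, loose bystander. Origin: centre of its underside.
- masking_tape: Roll of cream masking tape, 100 mm across, 24 mm high, loose bystander. Origin: centre of its underside.
- driver_red_flat: Red-handled screwdriver, 192 mm long, loose bystander. Origin: centre of its underside.
- tape_measure: Yellow tape measure, 35 x 84 x 69 mm, loose bystander. Origin: centre of its underside.
- try_square_1: Try square with wooden stock and steel blade, 197 x 111 x 18 mm, loose bystander. Origin: centre of its underside.
Not all that is in view belongs to the job. What is shaped like the wood_offcut but orange or turquoise is not meant.

How it is judged:
By the outcome, as a careful person would: the job done as asked, in the order asked, and still so for the second after the job is handed in, with the robot touching nothing.
It also fails if it takes over 69 s, if anything falls off the work surface, if the arm or the gripper's body presses on something with over 40 N, if the wrist force passes 120 N, or if a joint passes its speed limit or range.

### The arm

A 6-joint arm with a two-finger parallel gripper is mounted at the origin on a cart in front of the work surface, level with it; the furniture and walls round the work are solid. World frame = base frame: x ahead of the robot, y to its left, z up, the work surface at z = 0. Lengths are in mm, angles in rad, forces in N, time in s.
With the tool pointing down it reaches from about 275 to 750 mm from the base axis. Payload 10.2 kg.
Tool frame: the origin (TCP) lies on the centre line of the jaws, within the pads' length; the fingertips stand 8 mm ahead of it and the grasp point (between the pads) lies 11 mm behind it; x points along the fingers, y is the direction in which the jaws open and shut, and the axes are right-handed (so a half turn about x gives the same grasp; the last joint's range is limited). The gripper opens to 85 mm and grips with 20 to 120 N. Pads are 22 mm wide; open, the fingers measure 114 mm over their backs; the gripper's body (76 mm by 85 mm) begins 54 mm behind the grasp point. The pads swing forward as they close: fully open they stand 13 mm farther back than shut.
Start: joints at [1.007, 0.313, 1.498, -0, 1.331, -0.223], TCP at [175.49, 494.808, 239.294] pointing down, gripper open.
Joint ranges: [-2.94, 2.94], [-0.97, 2.17], [0.19, 2.56], [-1.23, 4.37], [0.02, 3.11], [-2.88, 2.88]. Speed limits (rad/s): [2.39, 2.39, 3.01, 3.14, 3.14, 3.14].

### API

Orientations are given as a unit quaternion [w, x, y, z].
In Python, from rig import ctrl, vision, workorder gives the robot as it stands. The module is installed in compiled form; this text tells all that it offers.
- The arm moves only by the shell command python3 -m jog 'ROWS' [OPENING] [FORCE]. ROWS is JSON, a list that holds one entry, the list of rows, each a list of 6 numbers: the shift along the tool's x, y, z in m, then the turn, a rotation vector about the tool's x, y, z in rad. A call has 1 to 12 rows; each row shifts and turns the commanded pose from where the row before left it, along the tool's axes as they then stand; what a row does not reach is not made up. A row lasts 1/8 s, in which the tool goes at most 62.5 mm and 10.7 degrees, less where a joint would pass 70% of its speed; a pose out of reach is approached as far as the arm can. A call is refused whole if a number of a shift passes 0.0625 or a number of a turn 0.188, either way. A call with a gripper value outside its range is refused whole. OPENING is the closure in counts, from 0 (fully open) to 255 (shut), set as the call begins (- or left out, the last holds). The fingers move at their own pace and stop on an object; FORCE is the grip in N (left out, the last holds). Time passes only in rows, so rows that do not move let the fingers close. It gives the time, the measured TCP pose, the force and the opening at its end, in the units of the state.
- ctrl.sense(): the state, without advancing time (a new reading comes with each control period).
- vision.capture(name): name is "scene" or "top"; returns a dict with "image" (420x560x3 uint8, red, green, blue), "mtx" (3x3 intrinsics, pixels), "k1" (the pictures are not rectified: a ray, as slopes to the right and down, at radius r is drawn at 1 + k1 r^2 times it, then the intrinsics apply), "R" (3x3) and "t" (3): a world point X has camera coordinates R X + t. Camera axes: x right, y down, z forward; pixel columns grow to the right and rows downward; lengths in mm; the calibration is good to about 2 mm. A picture is of the moment at which its call begins. There is no depth.
- workorder.finish_job(): hands the job in, once; it reports no verdict.
The state is a dict: "time_s": time; "joints": joint angles; "dq": joint speeds; "tau": joint torques, N m; "eef_pos": TCP position; "ee_rot": TCP orientation; "force": force on the tool from outside, world axes, zero at the start; "wrist_torque": the same for the moment, N m; "grip_width": opening from 0.0 (shut) to 1.0 (fully open).
Only numpy, scipy, OpenCV 4.12 (cv2) and the standard library are available. Lean on these libraries where they do the work, as an engineer would, in place of code of your own. Each camera call takes 0.05 s, during which the arm holds its last target.

## Working session

There is one attempt and no reset: what is moved stays moved. The work goes in short steps, Python scripts to look and compute and a shell command to move; the robot and the scene stay as the last step left them, time stands still between calls to the robot, and variables do not carry over. Pictures are saved under pics/ and viewed, and the job is handed in when it is done.

```bash
mkdir -p pics
python3 - <<'E'
from rig import ctrl, vision
import cv2,json,numpy as np,pickle
s=ctrl.sense(); print(s)
for n in("scene","top"):
    c=vision.capture(n); pickle.dump(c,open(n+".pkl","wb"))
    cv2.imwrite(f"pics/{n}0.png",cv2.resize(c["image"][:,:,::-1],(800,600),interpolation=cv2.INTER_CUBIC))
    print(n,c["mtx"],c["k1"],c["R"],c["t"],-np.array(c["R"]).T@c["t"])
E
```

```text
{'time_s': 0.0, 'joints': array([ 1.00657079e+00,  3.13445992e-01,  1.49846931e+00,  1.58070913e-05,
        1.33100237e+00, -2.23390822e-01]), 'dq': array([-8.08092691e-04, -6.00429449e-04,  4.18135176e-04, -3.38738505e-05,
        2.24110314e-04, -8.07773951e-04]), 'tau': array([-3.68968376e-04, -4.12266648e+01, -2.59742939e+01, -2.21430714e-04,
        4.14602197e-03,  5.69300511e-06]), 'eef_pos': array([175.35518692, 494.57455821, 238.72499186]), 'ee_rot': array([ 0.69667854,  0.1194916 ,  0.69704807, -0.12035265]), 'force': array([ 0.34081537, -1.38354698,  0.84591387]), 'wrist_torque': array([ 0.00757711, -0.0100251 ,  0.01415963]), 'grip_width': 1.0009878195842095}
scene [[514.14273943   0.         285.1363316 ]
 [  0.         514.14273943 214.92598163]
 [  0.           0.           1.        ]] 0.05902519836969106 [[ 0.73484049 -0.67817996 -0.00902187]
 [-0.43911468 -0.46557995 -0.76838376]
 [ 0.51690206  0.56860114 -0.63992578]] [-464.55581952  302.62289446 1571.08505736] [ -337.83652535 -1067.47804013  1233.71718767]
top [[532.6004552   0.        285.5177739]
 [  0.        532.6004552 209.8463184]
 [  0.          0.          1.       ]] 0.022152951879390762 [[ 0.10705976 -0.99424219  0.0045469 ]
 [-0.97214522 -0.10563719 -0.20922346]
 [ 0.20849911  0.01797917 -0.97785728]] [-100.43085926  594.61917637 1462.42902423] [ 283.89313939  -63.33195637 1554.91180522]
```

View pics/scene0.png

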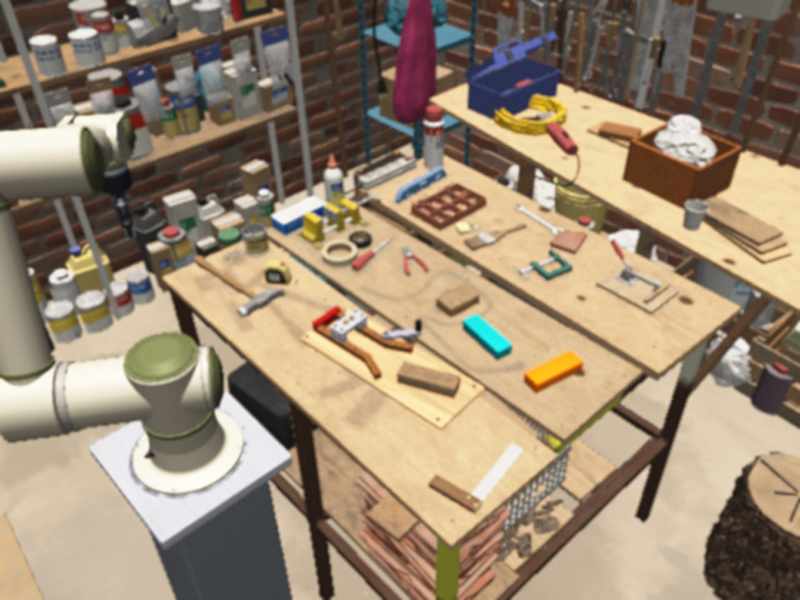

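View pics/top0.png

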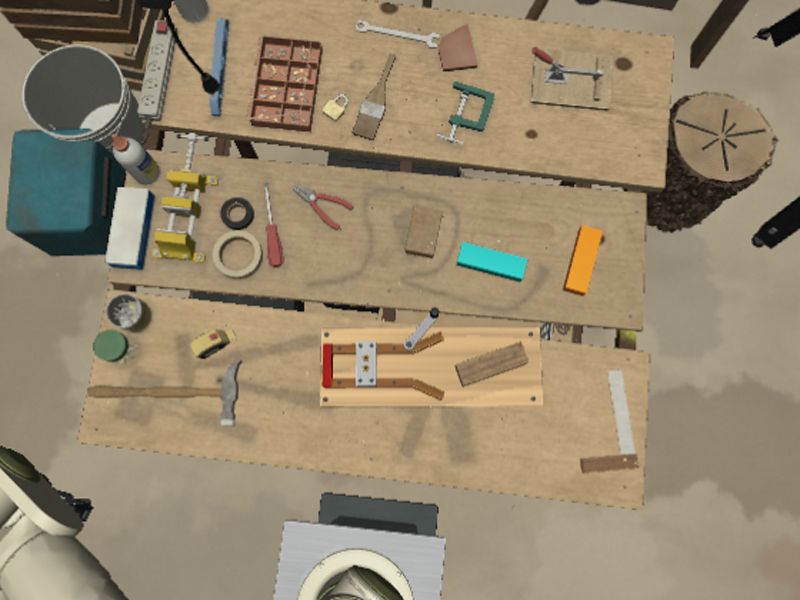

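Top view (800x600 px): candidates for the offcut are the brown block on the jig board (492,364), the red-brown sanding block (424,231), the turquoise block (492,261) and the orange block (583,259). I choose the one on the board. The knob is at (434,313), the pivot at (410,344) and the red stop at (327,366).

```bash
cat > h.py <<'E'
import numpy as np,cv2,pickle
def ray(c,px):
    K=np.array(c["mtx"]);d=np.array([(px[0]-K[0,2])/K[0,0],(px[1]-K[1,2])/K[1,1]]);k=c["k1"]
    u=d.copy()
    for _ in range(20): u=d/(1+k*(u@u))
    R=np.array(c["R"]);return -R.T@np.array(c["t"]),R.T@np.array([u[0],u[1],1])
def plane(c,px,z):
    o,d=ray(c,px);return (o+d*(z-o[2])/d[2])
def proj(c,X):
    p=np.array(c["R"])@np.array(X,float)+np.array(c["t"]);u=p[:2]/p[2];u=u*(1+c["k1"]*(u@u))
    K=np.array(c["mtx"]);return u*[K[0,0],K[1,1]]+[K[0,2],K[1,2]]
def crop(c,x0,y0,x1,y1,name,s=4):
    cv2.imwrite(name,cv2.resize(c["image"][y0:y1,x0:x1,::-1],None,fx=s,fy=s,interpolation=cv2.INTER_CUBIC))
E
python3 - <<'E'
from h import *
c=pickle.load(open("top.pkl","rb")); crop(c,215,205,395,300,"pics/crop0.png",4.4)
s=pickle.load(open("scene.pkl","rb")); crop(s,205,205,345,305,"pics/crop0s.png",5.5)
E
```

```text
(no output)
```

View pics/crop0.png

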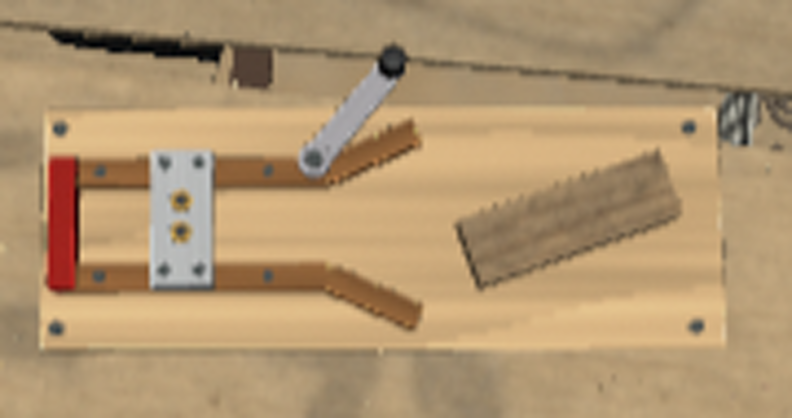

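View pics/crop0s.png

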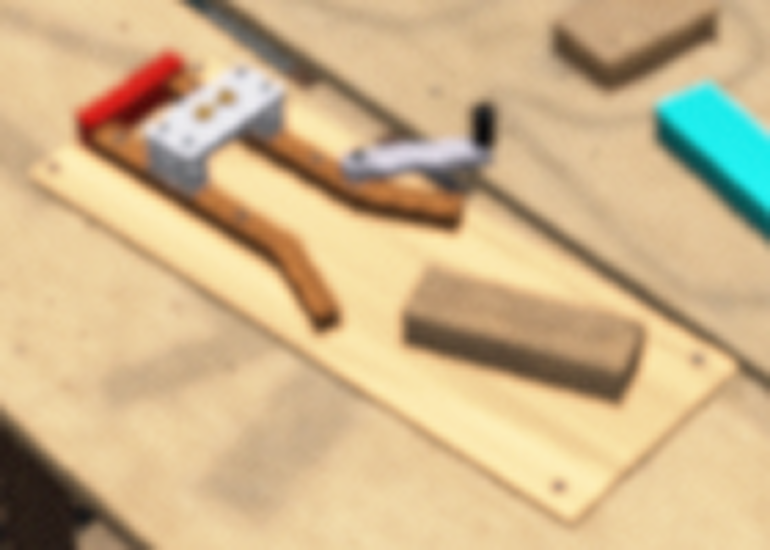

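The close crop shows the brown offcut on the board at corners (456,225), (658,150), (682,213), (482,290), with the knob at (393,58) and the pivot at (315,158).

```bash
cat > m0.py <<'E'
from h import *
c=pickle.load(open("top.pkl","rb"))
f=lambda p,z:plane(c,(215+(p[0]+.5)/4.4-.5,205+(p[1]+.5)/4.4-.5),z)[:2]
B=np.array([f(p,12) for p in[(45,108),(716,106),(725,348),(40,348)]])
print("board",B.round(1),[np.linalg.norm(B[i]-B[i-1]).round(1) for i in range(4)])
xd=(B[0]+B[3]-B[1]-B[2]);xd/=np.linalg.norm(xd);O=B.mean(0)
yd=np.array([-xd[1],xd[0]])
J=lambda q:np.array([(q-O)@xd,(q-O)@yd])
print("O",O,"yaw",np.arctan2(xd[1],xd[0]))
for n,p,z in[("pivot",(315,158),45),("knob",(393,56),76),("bush1",(181,200),74),("bush2",(181,232),74),("stopT",(78,158),42),("stopB",(76,290),42),("m1",(327,186),32),("m2",(327,265),32)]:
    q=f(p,z);print(n,q.round(1),J(q).round(1))
C=np.array([f(p,44) for p in[(456,225),(658,150),(682,213),(482,290)]])
print("offcut",C.round(1),[np.linalg.norm(C[i]-C[i-1]).round(1) for i in range(4)],C.mean(0),J(C.mean(0)))
v=(C[0]+C[3]-C[1]-C[2]);print("yaw off",np.arctan2(v[1],v[0]))
# colour mask check
im=c["image"];hsv=cv2.cvtColor(im,cv2.COLOR_RGB2HSV)
roi=np.zeros(im.shape[:2],np.uint8);roi[235:275,315:375]=1
g=((hsv[...,2]<170)&(roi>0)).astype(np.uint8)
ct=max(cv2.findContours(g,0,2)[0],key=cv2.contourArea);r=cv2.minAreaRect(ct);print(r,cv2.boxPoints(r))
C2=np.array([plane(c,p,44)[:2] for p in cv2.boxPoints(r)]);print(C2,C2.mean(0))
E
python3 m0.py
```

```text
board [[ 535.9  136. ]
 [ 585.7 -309.5]
 [ 426.  -326.6]
 [ 377.9  118.4]] [np.float64(159.0), np.float64(448.2), np.float64(160.5), np.float64(447.6)]
O [481.3816527  -95.42951734] yaw 1.6802594132672135
pivot [516.7 -47.1] [ 44.1 -40.4]
knob [583.3 -90.3] [  -6.  -101.9]
bush1 [476.3  34.4] [129.6  -9.1]
bush2 [456.   31.9] [129.4  11.3]
stopT [500.6 106.4] [198.6 -41.1]
stopB [415.3  96.7] [198.2  44.7]
m1 [501.2 -56.8] [ 36.2 -23.9]
m2 [449.7 -62.3] [36.4 27.8]
offcut [[ 483.2 -142.6]
 [ 546.3 -268.9]
 [ 506.8 -287.5]
 [ 443.2 -163.2]] [np.float64(45.0), np.float64(141.2), np.float64(43.6), np.float64(139.6)] [ 494.83933344 -215.50744565] [-120.82942861   -0.25926788]
yaw off 2.038897613738265
((343.9026794433594, 254.42762756347656), (17.82582664489746, 50.2486572265625), 70.34617614746094) [[317.2443  254.4842 ]
 [364.56558 237.58374]
 [370.56107 254.37105]
 [323.23978 271.2715 ]]
[[ 486.46419628 -139.37660242]
 [ 549.62759355 -269.77117923]
 [ 503.20542016 -290.41887961]
 [ 440.77714745 -160.7587162 ]] [ 495.01858936 -215.08134436]
```

```bash
cat >> h.py <<'E'
from scipy.spatial.transform import Rotation as Ro
O=np.array([480.3,-95.3]);JY=1.680
def J2W(x,y): 
    c,s=np.cos(JY),np.sin(JY);return O+np.array([c*x-s*y,s*x+c*y])
def W2J(p):
    c,s=np.cos(JY),np.sin(JY);d=np.array(p)[:2]-O;return np.array([c*d[0]+s*d[1],-s*d[0]+c*d[1]])
def st():
    from rig import ctrl
    s=ctrl.sense();q=s["ee_rot"];M=Ro.from_quat([q[1],q[2],q[3],q[0]]).as_matrix()
    return s,np.array(s["eef_pos"]),M
def show():
    s,p,M=st();y=np.arctan2(M[1,1],M[0,1])
    print("t",round(s["time_s"],2),"pos",p.round(1),"jig",W2J(p).round(1),"yaw(tool y)",y.round(3),"rel jig",round((y-JY+np.pi)%(2*np.pi)-np.pi,3),"toolx",M[:,0].round(3),"F",np.round(s["force"],1),"g",round(s["grip_width"],3),"j",np.round(s["joints"],2));return p,M
def go(x,y,z,yaw=None):
    """delta in tool axes mm to world target; shift to be applied BEFORE turn, total"""
    p,M=show();print("shift tool mm",(M.T@(np.array([x,y,z])-p)).round(1))
    if yaw is not None:
        y0=np.arctan2(M[1,1],M[0,1]);d=(yaw-y0+np.pi/2)%np.pi-np.pi/2
        print("turn about tool x",round(-d,3),"or",round(-d-np.pi*np.sign(-d),3))
E
python3 - <<'E'
from h import *
c=np.array([495,-215.3]);a=np.array([np.cos(2.039),np.sin(2.039)])
g=c-50*a;print(g); go(g[0],g[1],150,2.039-np.pi/2)
E
```

```text
[ 517.56420038 -259.91901905]
t 0.1 pos [175.4 494.6 238.8] jig [619.6 238.8] yaw(tool y) 1.23 rel jig -0.45 toolx [-0.001 -0.001 -1.   ] F [-0.1  0.5 -0. ] g 0.998 j [ 1.01  0.31  1.5   0.    1.33 -0.22]
shift tool mm [  89.3 -596.7  574.7]
turn about tool x 0.762 or -2.38
```

```bash
python3 -m jog '[[[0,-0.037,0.036,0,0,0],[0,-0.037,0.036,0,0,0],[0,-0.037,0.036,0,0,0],[0,-0.037,0.036,0,0,0],[0,-0.037,0.036,0,0,0],[0,-0.037,0.036,0,0,0],[0,-0.037,0.036,0,0,0],[0,-0.037,0.036,0,0,0],[0,-0.037,0.036,0,0,0],[0,-0.037,0.036,0,0,0],[0,-0.037,0.036,0,0,0],[0,-0.037,0.036,0,0,0]]]' 0 20; python3 -m jog '[[[0,-0.037,0.036,0,0,0],[0,-0.037,0.036,0,0,0],[0,-0.037,0.036,0,0,0],[0,-0.037,0.036,0,0,0],[0,0,0,0.152,0,0],[0,0,0,0.152,0,0],[0,0,0,0.152,0,0],[0,0,0,0.152,0,0],[0,0,0,0.152,0,0],[0,0,0,0,0,0]]]'
python3 - <<'E'
from h import *
c=np.array([495,-215.3]);a=np.array([np.cos(2.039),np.sin(2.039)])
g=c-50*a; go(g[0],g[1],24,2.039-np.pi/2)
E
```

```text
time_s: 1.6
eef_pos: [434.6, -69.8, 239.1]
ee_rot: [0.697, 0.12, 0.697, -0.12]
force: [0.5, 0.7, 0.1]
grip_width: 1.001
time_s: 2.85
eef_pos: [520.4, -255.6, 239.0]
ee_rot: [0.603, 0.369, 0.603, -0.369]
force: [-0.2, 0.3, 0.4]
grip_width: 1.002
t 2.85 pos [ 520.4 -255.6  239. ] jig [-163.7  -22.4] yaw(tool y) 0.471 rel jig -1.209 toolx [-0.001  0.    -1.   ] F [-0.2  0.3  0.4] g 1.002 j [-0.66  0.44  1.32  0.    1.38 -1.13]
shift tool mm [215.   -4.4   2.7]
turn about tool x 0.003 or -3.138
```

Descend straddling the offcut, then look before closing.

```bash
python3 -m jog '[[[0.04,-0.0044,0.0027,0,0,0],[0.045,0,0,0,0,0],[0.045,0,0,0,0,0],[0.04,0,0,0,0,0],[0.03,0,0,0,0,0],[0.015,0,0,0,0,0],[0,0,0,0,0,0]]]'
python3 - <<'E'
from h import *
from rig import vision
show()
c=vision.capture("top"); crop(c,215,195,395,300,"pics/t1.png",4.4)
s=vision.capture("scene"); crop(s,225,205,365,305,"pics/s1.png",5.5)
E
```

```text
time_s: 3.72
eef_pos: [517.6, -259.9, 23.9]
ee_rot: [0.603, 0.369, 0.603, -0.369]
force: [-0.1, 0.1, 0.6]
grip_width: 1.003
t 3.73 pos [ 517.6 -259.9   23.9] jig [-167.7  -19.2] yaw(tool y) 0.471 rel jig -1.209 toolx [-0.001  0.001 -1.   ] F [-0.1  0.1  0.6] g 1.003 j [-0.67  0.68  1.54  0.    0.92 -1.14]
```

View pics/s1.png

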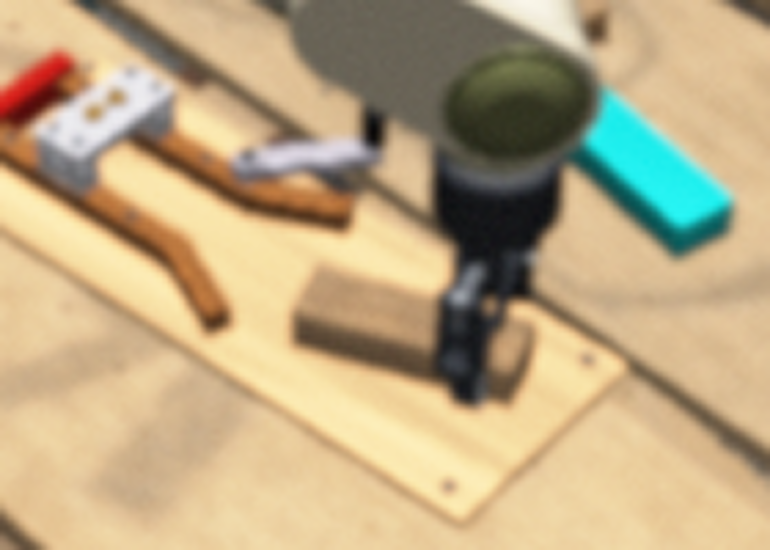

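View pics/t1.png

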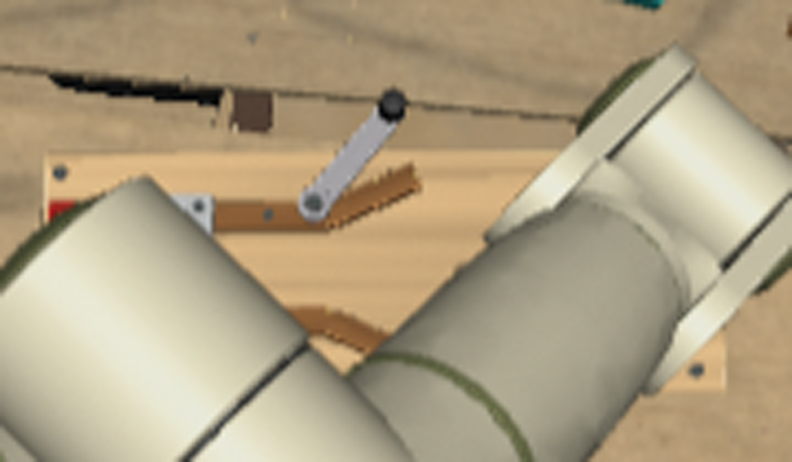

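The scene crop shows the fingers at (465,350) straddling the offcut just ahead of its rear end (520,370); the arm hides it in the top view. I close the gripper.

```bash
python3 -m jog '[[[0,0,0,0,0,0],[0,0,0,0,0,0],[0,0,0,0,0,0],[0,0,0,0,0,0],[0,0,0,0,0,0],[0,0,0,0,0,0],[0,0,0,0,0,0],[0,0,0,0,0,0]]]' 255 25
python3 - <<'E'
from h import *
t=J2W(-171,0); go(t[0],t[1],24,JY-np.pi/2)
E
```

```text
time_s: 4.82
eef_pos: [518.1, -260.3, 25.0]
ee_rot: [0.603, 0.37, 0.602, -0.37]
force: [-1.8, -0.1, 5.6]
grip_width: 0.518
t 4.83 pos [ 518.1 -260.3   25. ] jig [-168.1  -19.6] yaw(tool y) 0.47 rel jig -1.21 toolx [ 0.001 -0.001 -1.   ] F [-1.8 -0.1  5.6] g 0.518 j [-0.67  0.68  1.54 -0.    0.92 -1.14]
shift tool mm [  1.  -19.3  -4.2]
turn about tool x 0.361 or -2.781
```

```bash
python3 -m jog '[[[0,-0.004,-0.001,0.06,0,0],[0,-0.004,-0.001,0.06,0,0],[0,-0.004,0,0.06,0,0],[0,-0.004,0,0.06,0,0],[0,-0.003,0,0.06,0,0],[0,0,0,0.061,0,0],[0,0,0,0,0,0],[0,0,0,0,0,0]]]'
python3 - <<'E'
from h import *
from rig import vision
t=J2W(-171,0); go(t[0],t[1],24,JY-np.pi/2)
c=vision.capture("top"); crop(c,215,195,395,300,"pics/t2.png",4.4)
s=vision.capture("scene"); crop(s,225,205,365,305,"pics/s2.png",5.5)
E
```

```text
time_s: 5.82
eef_pos: [499.5, -265.3, 25.0]
ee_rot: [0.527, 0.472, 0.526, -0.472]
force: [-0.6, -1.6, 6.2]
grip_width: 0.523
t 5.83 pos [ 499.5 -265.3   25. ] jig [-171.    -0.6] yaw(tool y) 0.109 rel jig -1.571 toolx [ 0.001 -0.001 -1.   ] F [-0.6 -1.6  6.2] g 0.523 j [-0.7   0.65  1.59 -0.    0.9  -0.8 ]
shift tool mm [ 1.  -0.6 -0. ]
turn about tool x -0.0 or 3.141
```

View pics/s2.png

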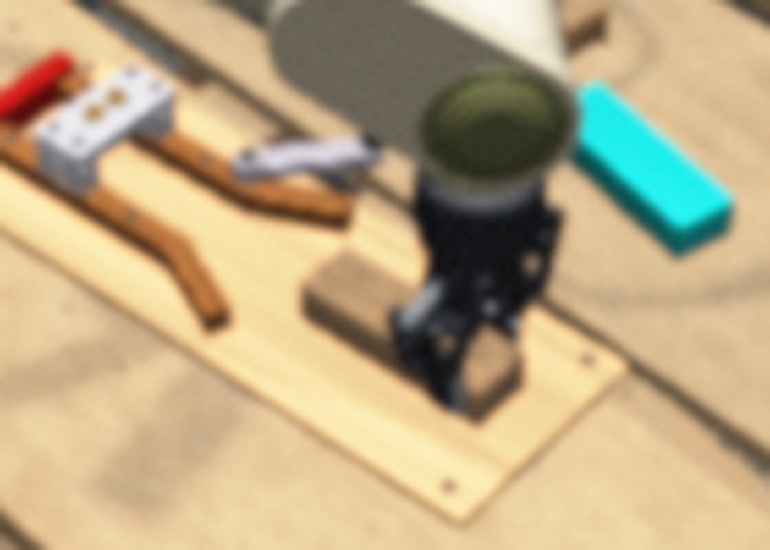

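View pics/t2.png

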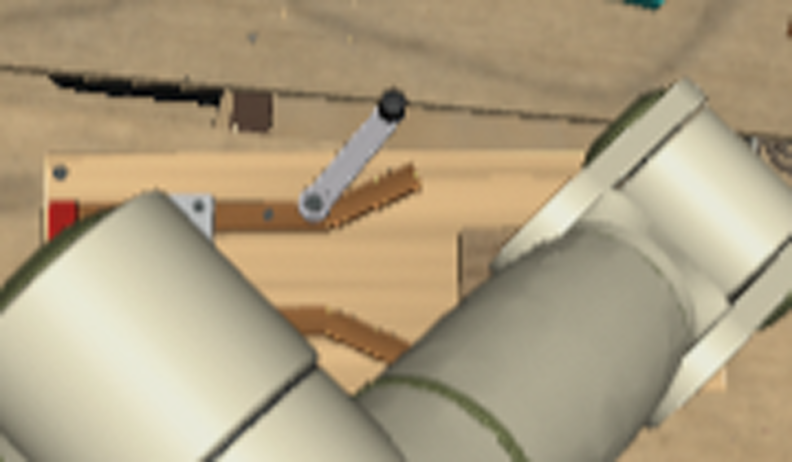

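The offcut now lies parallel to the board, held by the fingers; its front -y corner is at (460,232) in the top crop. I check that against the channel.

Run:
```python
from h import *
c=pickle.load(open("top.pkl","rb"))
f=lambda p,z,y0=195:W2J(plane(c,(215+(p[0]+.5)/4.4-.5,y0+(p[1]+.5)/4.4-.5),z)[:2]).round(1)
print("front corner",f((460,232),44),"botm front",f((460,300),12),"strips inner (old crop)",f((327,186),32,205),f((327,266),32,205),f((220,186),32,205),f((220,264),32,205))
t=J2W(-24,0); go(t[0],t[1],24,JY-np.pi/2)
```

```text
front corner [-50.3 -21.8] botm front [-51.8  18.8] strips inner (old crop) [ 36.  -24.9] [36.2 27.4] [106.1 -25. ] [105.7  26. ]
t 5.92 pos [ 499.5 -265.3   24.9] jig [-171.    -0.6] yaw(tool y) 0.109 rel jig -1.571 toolx [ 0.001 -0.001 -1.   ] F [-0.4 -0.3  6. ] g 0.521 j [-0.7   0.65  1.59 -0.    0.9  -0.8 ]
shift tool mm [   0.8   -0.6 -147. ]
turn about tool x -0.0 or 3.141
```

```bash
python3 -m jog '[[[0,0,-0.015,0,0,0],[0,0,-0.015,0,0,0],[0,0,-0.015,0,0,0],[0,0,-0.015,0,0,0],[0,0,-0.010,0,0,0],[0,0,-0.008,0,0,0],[0,0,0,0,0,0]]]'
python3 - <<'E'
from h import *
from rig import vision
show()
c=vision.capture("top"); crop(c,215,195,395,300,"pics/t3.png",4.4)
s=vision.capture("scene"); crop(s,205,205,345,305,"pics/s3.png",5.5)
E
```

```text
time_s: 6.8
eef_pos: [491.0, -186.3, 25.0]
ee_rot: [0.527, 0.472, 0.526, -0.472]
force: [1.2, 2.1, 8.4]
grip_width: 0.527
t 6.8 pos [ 491.  -186.3   25. ] jig [-91.6  -0.7] yaw(tool y) 0.11 rel jig -1.57 toolx [ 0.001 -0.    -1.   ] F [1.2 2.1 8.4] g 0.527 j [-0.59  0.59  1.72  0.    0.84 -0.7 ]
```

View pics/s3.png

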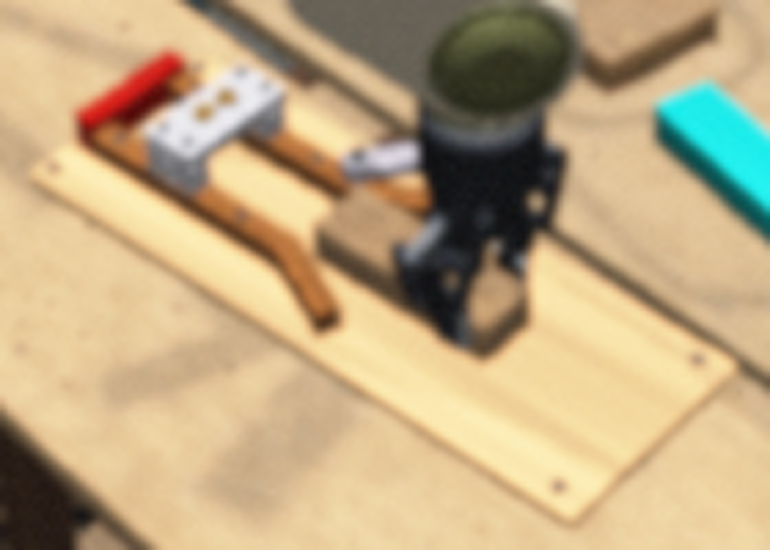

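View pics/t3.png

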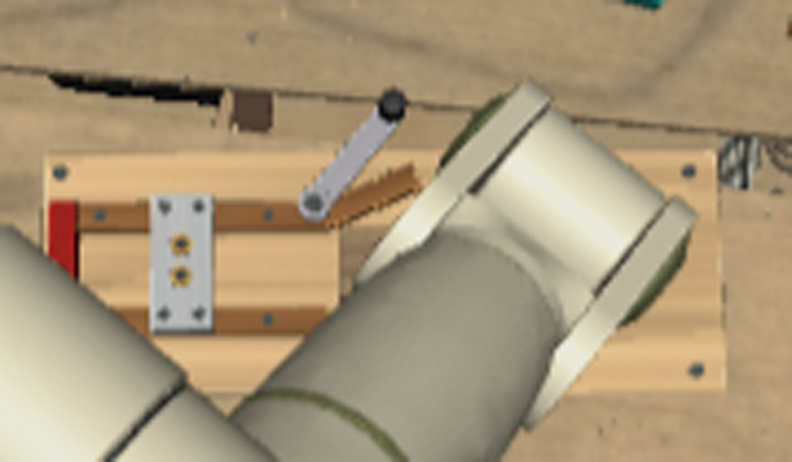

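Run:
```python
from h import *
import cv2
im=cv2.imread("pics/t3.png");cv2.imwrite("pics/t3z.png",cv2.resize(im[160:320,270:430],None,fx=3.7,fy=3.7,interpolation=cv2.INTER_CUBIC))
```

```text
(no output)
```

View pics/t3z.png

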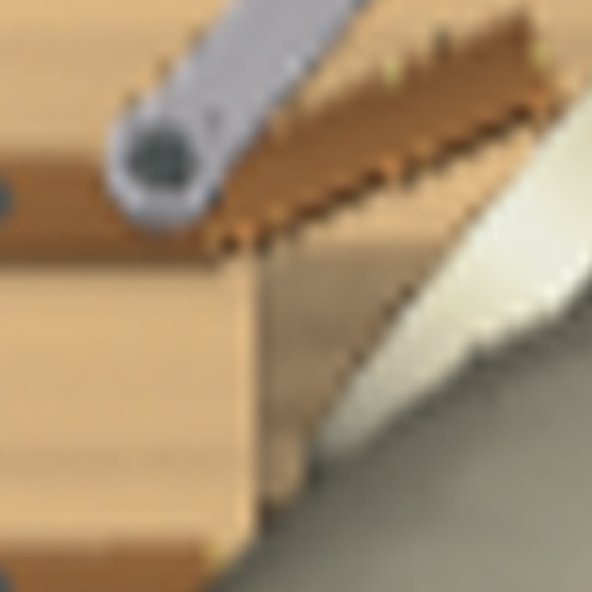

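The front corner of the offcut is at about (260,245) in this zoom, just before the strip's bend at (215,262).

Run:
```python
from h import *
c=pickle.load(open("top.pkl","rb"))
f=lambda p,z:W2J(plane(c,(215+(270+p[0]/3.7+.5)/4.4-.5,195+(160+p[1]/3.7+.5)/4.4-.5),z)[:2]).round(1)
print(f((260,245),44),f((215,262),32),f((20,262),32),f((20,540),32),f((210,545),32))
```

```text
[ 27.5 -25.7] [ 35.3 -24.4] [ 69.8 -24.5] [69.7 24.8] [36.3 25.7]
```

```bash
python3 -m jog '[[[0,-0.0012,-0.004,0,0,0],[0,0,-0.006,0,0,0],[0,0,-0.006,0,0,0],[0,0,-0.006,0,0,0]]]'; python3 -c "
from h import *;show()"
```

```text
time_s: 7.4
eef_pos: [487.6, -165.6, 25.0]
ee_rot: [0.528, 0.472, 0.526, -0.472]
force: [1.2, -3.8, 5.5]
grip_width: 0.52
t 7.4 pos [ 487.6 -165.6   25. ] jig [-70.6   0.4] yaw(tool y) 0.11 rel jig -1.57 toolx [ 0.002 -0.002 -1.   ] F [ 1.2 -3.8  5.5] g 0.52 j [-0.55  0.57  1.75 -0.    0.82 -0.66]
```

```bash
python3 -m jog '[[[0,0,-0.008,0,0,0],[0,0,-0.008,0,0,0],[0,0,-0.008,0,0,0],[0,0,-0.008,0,0,0],[0,0,-0.008,0,0,0]]]'; python3 -c "
from h import *;show()"
```

```text
time_s: 8.02
eef_pos: [483.2, -125.7, 25.0]
ee_rot: [0.528, 0.472, 0.526, -0.472]
force: [-0.4, -3.9, 6.6]
grip_width: 0.525
t 8.03 pos [ 483.2 -125.7   25. ] jig [-30.6   0.4] yaw(tool y) 0.11 rel jig -1.57 toolx [ 0.002 -0.002 -1.   ] F [-0.4 -3.9  6.6] g 0.525 j [-0.49  0.54  1.8  -0.    0.8  -0.6 ]
```

```bash
python3 -m jog '[[[0,0,0,0,0,0],[0,0,0,0,0,0],[0,0,0,0,0,0],[-0.015,0,0,0,0,0],[-0.025,0,0,0,0,0],[-0.010,0,0.01,0,0,0],[0,0,0.020,0,0,0],[0,0,0.020,0,0,0]]]' 85
python3 -m jog '[[[0,0,0,0,0,0],[0,0,0,0,0,0],[0,0,0,0,0,0],[0,0,0,0,0,0]]]' 255
python3 - <<'E'
from h import *
from rig import vision
show()
c=vision.capture("top"); crop(c,215,195,395,300,"pics/t4.png",4.4)
s=vision.capture("scene"); crop(s,205,205,345,305,"pics/s4.png",5.5)
E
```

```text
time_s: 9.02
eef_pos: [488.1, -177.2, 73.8]
ee_rot: [0.526, 0.472, 0.527, -0.472]
force: [-0.9, -0.2, -0.5]
grip_width: 0.668
time_s: 9.52
eef_pos: [488.2, -175.2, 74.3]
ee_rot: [0.527, 0.472, 0.527, -0.472]
force: [0.0, -0.3, 0.5]
grip_width: -0.002
t 9.53 pos [ 488.2 -175.2   74.3] jig [-80.3   0.9] yaw(tool y) 0.11 rel jig -1.57 toolx [-0.  0. -1.] F [ 0.  -0.3  0.5] g -0.002 j [-0.57  0.49  1.71  0.    0.94 -0.68]
```

View pics/s4.png

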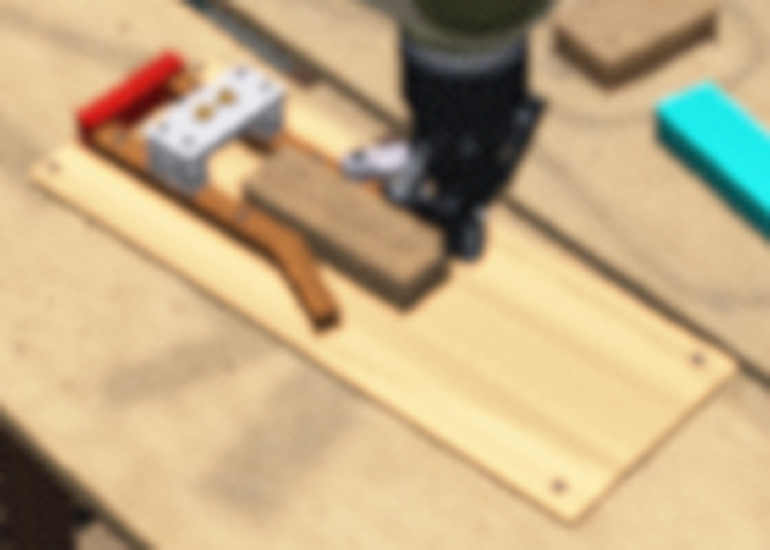

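View pics/t4.png

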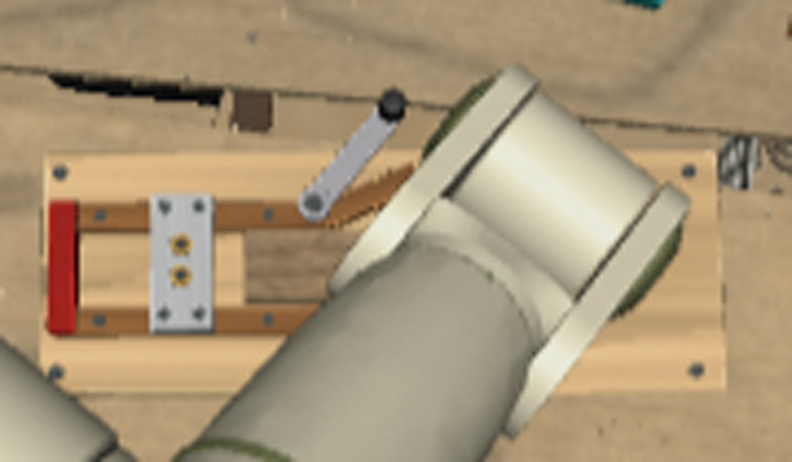

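The scene crop shows the offcut straight between the strips with its rear end free at (425,275) and the closed fingers behind it; the top crop has the front edge at (244,268), about x = 90. I lower the closed fingers behind it and push.

```bash
python3 -m jog '[[[0.02,0.001,0,0,0,0],[0.02,0,0,0,0,0],[0,0,-0.01,0,0,0],[0,0,-0.015,0,0,0],[0,0,-0.015,0,0,0],[0,0,-0.015,0,0,0],[0,0,-0.015,0,0,0],[0,0,-0.015,0,0,0],[0,0,-0.01,0,0,0],[0,0,-0.01,0,0,0],[0,0,0,0,0,0]]]'
python3 - <<'E'
from h import *
from rig import vision
show()
c=vision.capture("top"); crop(c,215,195,395,300,"pics/t5.png",4.4)
s=vision.capture("scene"); crop(s,205,205,345,305,"pics/s5.png",5.5)
E
```

```text
time_s: 11.0
eef_pos: [477.5, -70.3, 34.1]
ee_rot: [0.526, 0.472, 0.527, -0.472]
force: [1.2, -0.5, -0.3]
grip_width: -0.0
t 11.0 pos [477.5 -70.3  34.1] jig [25.2  0.1] yaw(tool y) 0.11 rel jig -1.57 toolx [-0.001  0.001 -1.   ] F [ 1.2 -0.5 -0.3] g -0.0 j [-0.39  0.5   1.84  0.    0.8  -0.5 ]
```

View pics/s5.png

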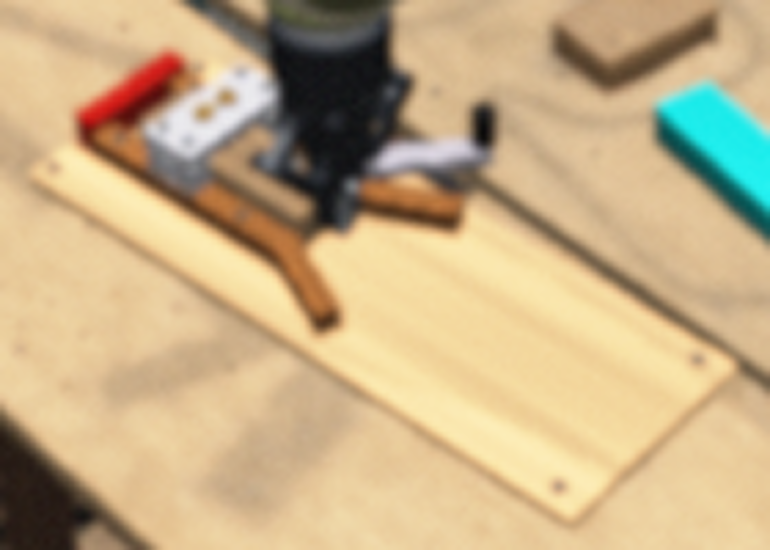

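View pics/t5.png

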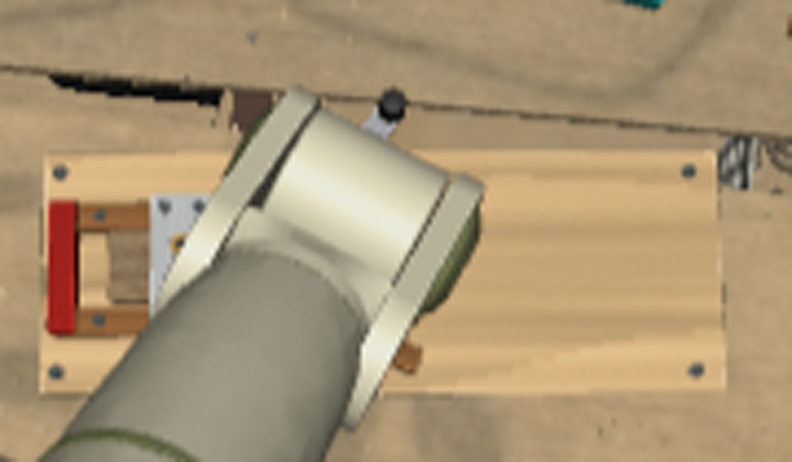

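The offcut has passed under the bridge; its front is at (107,270) in the top crop and the stop face at (78,270), leaving about 20 mm. I go on in small steps, watching the force.

```bash
python3 -m jog '[[[0,0,-0.006,0,0,0],[0,0,-0.006,0,0,0],[0,0,-0.004,0,0,0],[0,0,0,0,0,0]]]'; python3 -c "
from h import *;show()"
python3 -m jog '[[[0,0,-0.003,0,0,0],[0,0,-0.002,0,0,0],[0,0,0,0,0,0]]]'; python3 -c "
from h import *;show()"
```

```text
time_s: 11.6
eef_pos: [476.0, -54.8, 34.3]
ee_rot: [0.526, 0.472, 0.527, -0.472]
force: [0.3, -0.2, -0.1]
grip_width: -0.001
t 11.6 pos [476.  -54.8  34.3] jig [40.7 -0.1] yaw(tool y) 0.109 rel jig -1.571 toolx [-0.  0. -1.] F [ 0.3 -0.2 -0.1] g -0.001 j [-0.36  0.49  1.85  0.    0.8  -0.47]
time_s: 11.98
eef_pos: [475.5, -50.0, 34.3]
ee_rot: [0.526, 0.472, 0.527, -0.472]
force: [0.5, 0.1, -0.6]
grip_width: 0.001
t 11.97 pos [475.5 -50.   34.3] jig [45.5 -0.1] yaw(tool y) 0.109 rel jig -1.571 toolx [-0.  0. -1.] F [ 0.5  0.1 -0.6] g 0.001 j [-0.35  0.49  1.85  0.    0.79 -0.46]
```

```bash
python3 -m jog '[[[0,0,-0.0015,0,0,0],[0,0,-0.0015,0,0,0],[0,0,0,0,0,0]]]'; python3 -m jog '[[[0,0,-0.001,0,0,0],[0,0,0,0,0,0]]]';python3 -m jog '[[[0,0,-0.001,0,0,0],[0,0,0,0,0,0]]]';python3 - <<'E'
from h import *
from rig import vision
show()
c=vision.capture("top"); crop(c,215,235,275,275,"pics/t6.png",12)
E
```

```text
time_s: 12.35
eef_pos: [475.5, -47.8, 34.4]
ee_rot: [0.527, 0.472, 0.526, -0.472]
force: [0.1, -5.2, -1.4]
grip_width: 0.0
time_s: 12.6
eef_pos: [475.8, -47.7, 34.7]
ee_rot: [0.528, 0.472, 0.525, -0.472]
force: [0.3, -11.3, -0.4]
grip_width: -0.005
time_s: 12.85
eef_pos: [476.1, -47.6, 34.9]
ee_rot: [0.529, 0.471, 0.525, -0.472]
force: [-0.6, -17.7, -0.1]
grip_width: 0.0
t 12.85 pos [476.1 -47.6  34.9] jig [47.8 -1. ] yaw(tool y) 0.11 rel jig -1.57 toolx [ 0.003 -0.005 -1.   ] F [ -0.6 -17.7  -0.1] g 0.0 j [-0.34  0.49  1.86 -0.    0.79 -0.45]
```

View pics/t6.png

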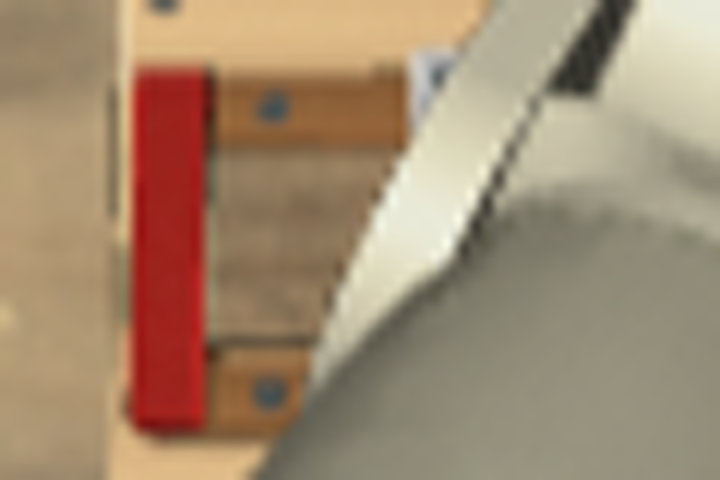

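The offcut's front is flush with the red stop face (205,250), and the pushing force rose from about 0 to 18 N without further travel, so it is home. I back off and go to the knob.

```bash
python3 -m jog '[[[0,0,0.006,0,0,0],[0,0,0.02,0,0,0],[0,0,0.03,0,0,0],[-0.03,0,0.02,0,0,0],[-0.04,0,0,0,0,0],[-0.02,0,0,-0.148,0,0],[0,0,0,-0.148,0,0],[0,0,0,-0.148,0,0],[0,0,0,-0.148,0,0],[0,0,0,-0.148,0,0],[0,0,0,-0.144,0,0],[0,0,0,0,0,0]]]' 135
python3 - <<'E'
from h import *
from rig import vision
k=J2W(-5.7,-101.8); print(k);go(k[0],k[1],58,JY-0.687)
c=vision.capture("top"); crop(c,215,195,395,300,"pics/t7.png",4.4)
s=vision.capture("scene"); crop(s,205,205,345,305,"pics/s7.png",5.5)
E
```

```text
time_s: 14.4
eef_pos: [483.1, -120.5, 124.2]
ee_rot: [0.678, 0.202, 0.678, -0.202]
force: [1.0, 0.2, -0.2]
grip_width: 0.469
[582.11482247 -89.87119487]
t 14.4 pos [ 483.1 -120.5  124.2] jig [-25.4  -0. ] yaw(tool y) 0.992 rel jig -0.688 toolx [-0.     0.001 -1.   ] F [ 1.   0.2 -0.2] g 0.469 j [-0.48  0.38  1.73  0.    1.03 -1.47]
shift tool mm [66.1 79.8 66.1]
turn about tool x -0.001 or 3.14
```

View pics/s7.png

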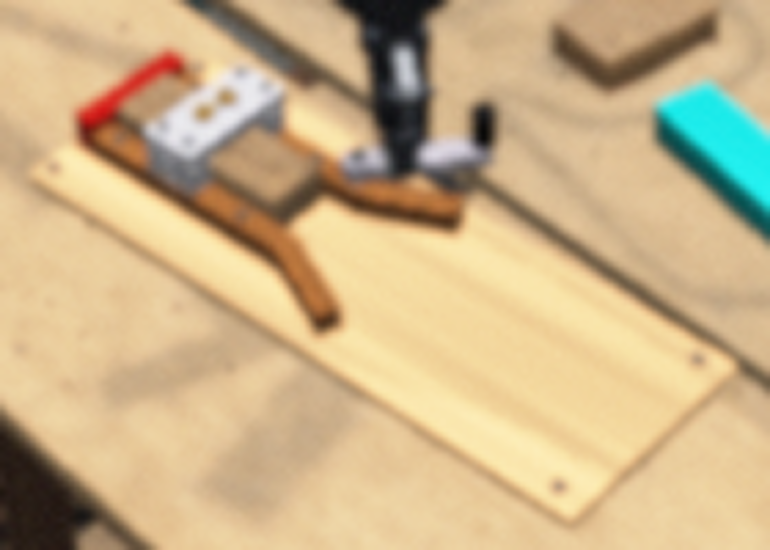

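View pics/t7.png

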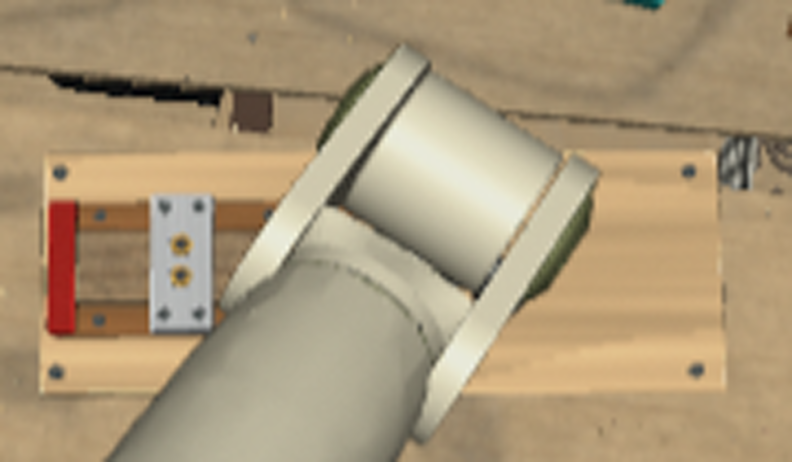

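The offcut stays home (top crop: front at the red stop (78,265)). The latch is untouched, with the knob at (484,120) in the scene crop.

```bash
python3 - <<'E'
from h import *
s=pickle.load(open("scene.pkl","rb"))
for z in(45,76):print((proj(s,[582.1,-89.9,z])-[205,205])*5.5)
E
python3 -m jog '[[[0,0.03,0.025,0,0,0],[0,0.03,0.025,0,0,0],[0,0.0198,0.0161,0,0,0],[0.02,0,0,0,0,0],[0.02,0,0,0,0,0],[0.016,0,0,0,0,0],[0.01,0,0,0,0,0],[0,0,0,0,0,0]]]'
python3 - <<'E'
from h import *
from rig import vision
k=J2W(-5.7,-101.8); go(k[0],k[1],58,JY-0.687)
s=vision.capture("scene"); crop(s,205,185,345,285,"pics/s8.png",5.5)
E
```

```text
[478.24001422 140.2695748 ]
[478.21200411 103.21697755]
time_s: 15.5
eef_pos: [582.0, -90.0, 57.9]
ee_rot: [0.677, 0.202, 0.678, -0.202]
force: [-0.0, -0.0, -0.7]
grip_width: 0.471
t 15.5 pos [582.  -90.   57.9] jig [  -5.8 -101.7] yaw(tool y) 0.992 rel jig -0.688 toolx [-0.001  0.    -1.   ] F [-0.  -0.  -0.7] g 0.471 j [-0.35  0.64  1.5   0.    1.   -1.34]
shift tool mm [-0.1  0.1  0.1]
turn about tool x -0.001 or 3.141
```

View pics/s8.png

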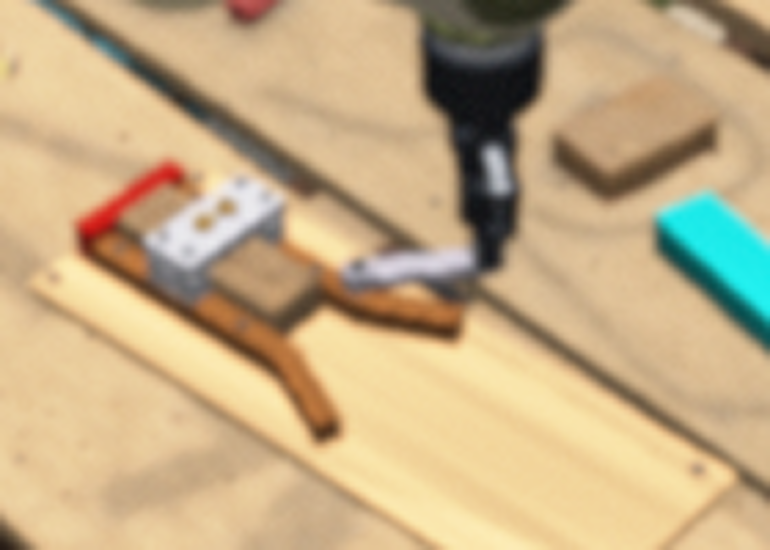

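The fingers stand at (490,245) around the knob at the end of the bar. I close to confirm, then loosen to a loose cage.

```bash
python3 -m jog '[[[0,0,0,0,0,0],[0,0,0,0,0,0],[0,0,0,0,0,0],[0,0,0,0,0,0]]]' 255 20; python3 -c "
from h import *;show()"
```

```text
time_s: 16.05
eef_pos: [582.6, -90.2, 59.0]
ee_rot: [0.678, 0.201, 0.677, -0.202]
force: [-0.9, -1.0, 6.0]
grip_width: 0.201
t 16.05 pos [582.6 -90.2  59. ] jig [  -6.  -102.2] yaw(tool y) 0.993 rel jig -0.687 toolx [ 0.001 -0.    -1.   ] F [-0.9 -1.   6. ] g 0.201 j [-0.35  0.64  1.49 -0.    1.   -1.35]
```

Opening 17 mm, so the knob is between the pads. Loosen to about 22 mm and swing along the arc (80 mm radius, 0.08 rad per row).

```bash
python3 -m jog '[[[0,0,0,0,0,0],[0,-0.0064,-0.00026,0.08,0,0],[0,-0.0064,-0.00026,0.08,0,0],[0,-0.0064,-0.00026,0.08,0,0],[0,-0.0064,-0.00026,0.08,0,0],[0,-0.0064,-0.00026,0.08,0,0],[0,-0.0064,-0.00026,0.08,0,0],[0,-0.0064,-0.00026,0.08,0,0],[0,-0.0064,-0.00026,0.08,0,0],[0,-0.0064,-0.00026,0.08,0,0],[0,-0.0064,-0.00026,0.08,0,0],[0,0,0,0,0,0]]]' 190
cat > a.py <<'E'
from h import *
p,M=show();v=W2J(p)-[45,-40];print("r",np.hypot(*v).round(1),"theta",np.arctan2(-v[0],v[1]).round(3))
from rig import vision
import sys
n=sys.argv[1]
s=vision.capture("scene"); crop(s,205,205,345,305,f"pics/s{n}.png",5.5)
c=vision.capture("top"); crop(c,215,195,395,300,f"pics/t{n}.png",4.4)
E
python3 a.py 9
```

```text
time_s: 17.55
eef_pos: [530.1, -124.8, 58.1]
ee_rot: [0.546, 0.449, 0.546, -0.449]
force: [0.2, 0.0, -0.7]
grip_width: 0.255
t 17.55 pos [ 530.1 -124.8   58.1] jig [-34.7 -46.3] yaw(tool y) 0.193 rel jig -1.487 toolx [-0.001  0.    -1.   ] F [ 0.2  0.  -0.7] g 0.255 j [-0.45  0.56  1.64  0.    0.94 -0.64]
r 80.0 theta 1.649
```

View pics/s9.png

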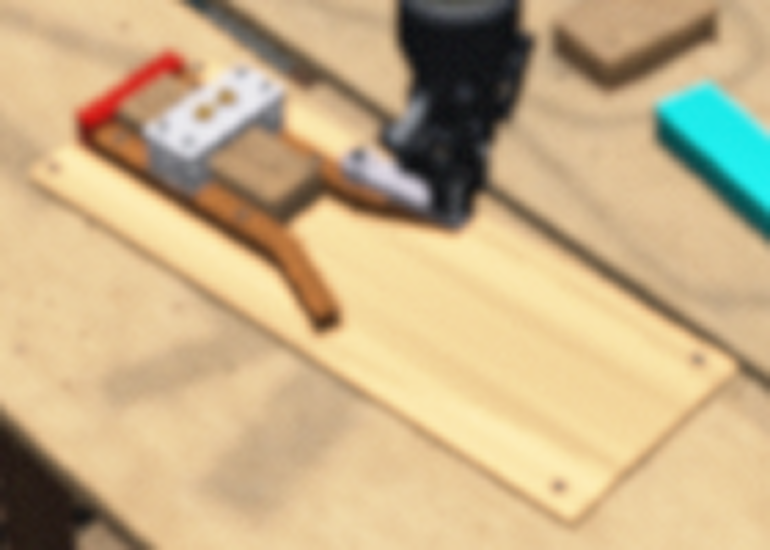

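The bar follows: it now points back along the board, with the knob between the fingers at (450,200). Radius 80.0, θ = 1.65.

```bash
python3 -m jog '[[[0,-0.0064,-0.00026,0.08,0,0],[0,-0.0064,-0.00026,0.08,0,0],[0,-0.0064,-0.00026,0.08,0,0],[0,-0.0064,-0.00026,0.08,0,0],[0,-0.0064,-0.00026,0.08,0,0],[0,-0.0064,-0.00026,0.08,0,0],[0,-0.0064,-0.00026,0.08,0,0],[0,-0.0064,-0.00026,0.08,0,0],[0,-0.0064,-0.00026,0.08,0,0],[0,-0.0064,-0.00026,0.08,0,0],[0,-0.0064,-0.00026,0.08,0,0],[0,-0.0064,-0.00026,0.08,0,0]]]'
python3 -m jog '[[[0,-0.0064,-0.00026,0.08,0,0],[0,-0.0064,-0.00026,0.08,0,0],[0,-0.0064,-0.00026,0.08,0,0],[0,-0.0064,-0.00026,0.08,0,0],[0,-0.0064,-0.00026,0.08,0,0],[0,-0.0064,-0.00026,0.08,0,0],[0,0,0,0,0,0]]]'
python3 a.py 10
```

```text
time_s: 19.15
eef_pos: [459.7, -103.8, 58.3]
ee_rot: [0.276, 0.651, 0.276, -0.651]
force: [0.6, -1.1, -0.6]
grip_width: 0.251
time_s: 20.02
eef_pos: [439.3, -71.4, 58.3]
ee_rot: [-0.115, -0.698, -0.115, 0.698]
force: [0.6, 0.4, -0.3]
grip_width: 0.253
t 20.02 pos [439.3 -71.4  58.3] jig [28.2 38.2] yaw(tool y) -1.245 rel jig -2.925 toolx [-0.  0. -1.] F [ 0.6  0.4 -0.3] g 0.253 j [-0.43  0.39  1.94  0.    0.81  0.82]
r 80.0 theta 0.211
```

View pics/s10.png

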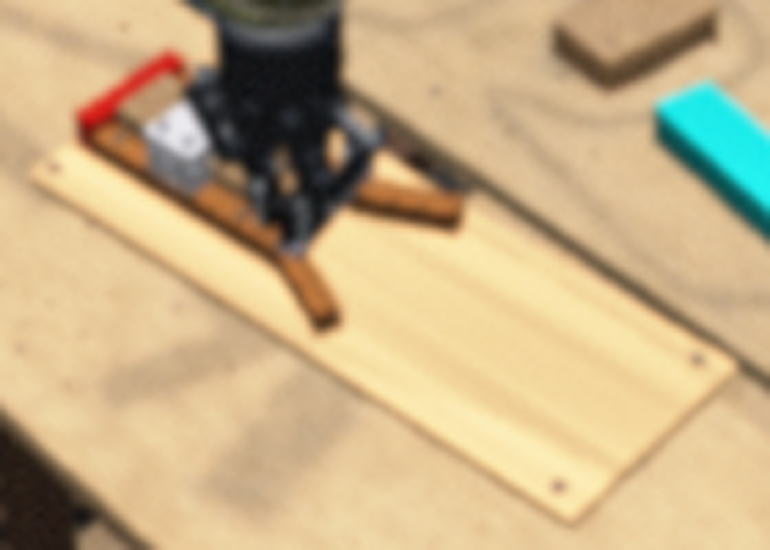

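The fingers and knob are near the far (+y) strip at (290,230); θ = 0.21. I finish gently, watching the force.

```bash
python3 -m jog '[[[0,-0.0056,-0.0002,0.07,0,0],[0,-0.0056,-0.0002,0.07,0,0],[0,-0.0056,-0.0002,0.07,0,0],[0,0,0,0,0,0]]]'
python3 -m jog '[[[0,-0.001,0,0,0,0],[0,-0.001,0,0,0,0],[0,0,0,0,0,0]]]'
python3 -m jog '[[[0,-0.001,0,0,0,0],[0,0,0,0,0,0]]]'
python3 -m jog '[[[0,-0.001,0,0,0,0],[0,0,0,0,0,0]]]'
python3 a.py 11
```

```text
time_s: 20.62
eef_pos: [435.6, -55.3, 58.3]
ee_rot: [0.041, 0.706, 0.041, -0.706]
force: [0.2, 0.6, -0.1]
grip_width: 0.257
time_s: 21.0
eef_pos: [435.5, -54.1, 58.3]
ee_rot: [0.041, 0.706, 0.04, -0.706]
force: [-0.6, -7.0, -1.8]
grip_width: 0.254
time_s: 21.25
eef_pos: [435.5, -53.9, 58.4]
ee_rot: [0.042, 0.706, 0.04, -0.706]
force: [-1.8, -12.8, -2.3]
grip_width: 0.253
time_s: 21.5
eef_pos: [435.5, -53.7, 58.4]
ee_rot: [0.042, 0.706, 0.039, -0.706]
force: [-2.9, -18.8, -3.4]
grip_width: 0.252
t 21.5 pos [435.5 -53.7  58.4] jig [46.3 40. ] yaw(tool y) -1.455 rel jig -3.135 toolx [ 0.001 -0.004 -1.   ] F [ -2.9 -18.8  -3.4] g 0.252 j [-0.39  0.38  1.96 -0.01  0.8   1.07]
r 80.0 theta -0.016
```

View pics/s11.png

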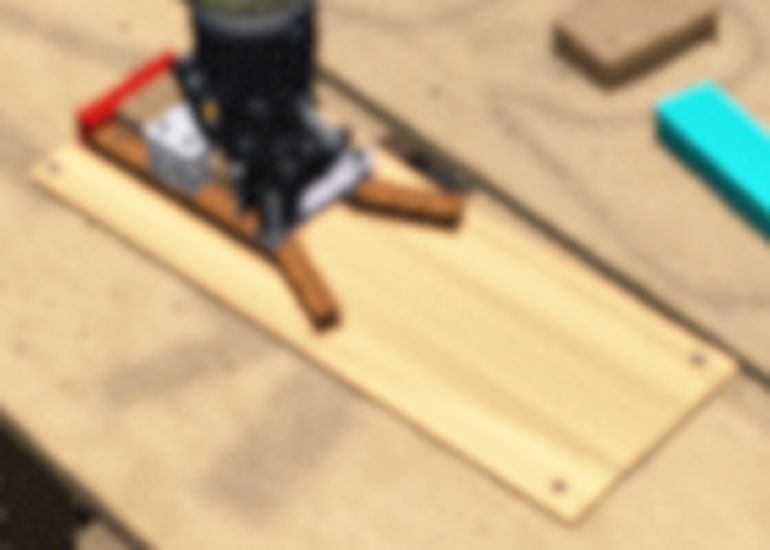

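The bar lies across both strips, and the force rises with no travel at θ ≈ 0, so it is at the hard stop. I relieve, open, lift clear and move aside to look.

```bash
python3 -m jog '[[[0,0.0035,0,0,0,0],[0,0,0,0,0,0]]]'; python3 -m jog '[[[0,0,0,0,0,0],[0,0,0,0,0,0],[0,0,0,0,0,0],[-0.015,0,0,0,0,0],[-0.03,0,0,0,0,0],[-0.05,0,0,0,0,0],[-0.05,0,0,0,0,0],[-0.02,0.05,0,0,0,0],[0,0.06,0,0,0,0],[0,0.06,0,0,0,0],[0,0.06,0,0,0,0],[0,0.06,0,0,0,0]]]' 135; python3 -m jog '[[[0,0.03,0,0,0,0],[0,0,0,0,0,0]]]'; python3 a.py 12
```

```text
time_s: 21.85
eef_pos: [435.5, -54.9, 58.3]
ee_rot: [-0.04, -0.706, -0.04, 0.706]
force: [0.3, 0.3, -0.1]
grip_width: 0.255
time_s: 23.35
eef_pos: [468.4, -344.8, 223.3]
ee_rot: [0.04, 0.706, 0.04, -0.706]
force: [-0.0, 0.5, 0.2]
grip_width: 0.469
time_s: 23.6
eef_pos: [471.4, -374.2, 222.4]
ee_rot: [-0.039, -0.706, -0.04, 0.706]
force: [-0.5, 1.2, -0.8]
grip_width: 0.47
t 23.6 pos [ 471.4 -374.2  222.4] jig [-276.2   39.2] yaw(tool y) -1.459 rel jig -3.139 toolx [-0.001  0.001 -1.   ] F [-0.5  1.2 -0.8] g 0.47 j [-0.87  0.5   1.28 -0.    1.37  0.59]
r 330.9 theta 1.329
```

View pics/s12.png

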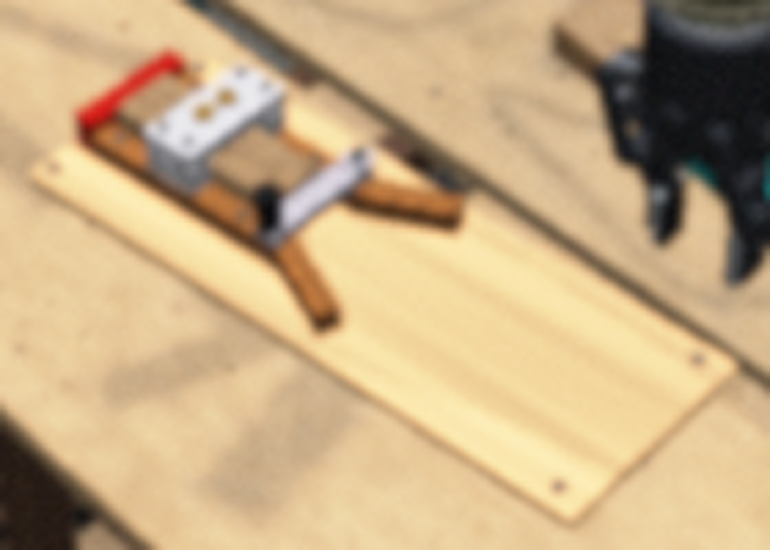

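View pics/t12.png

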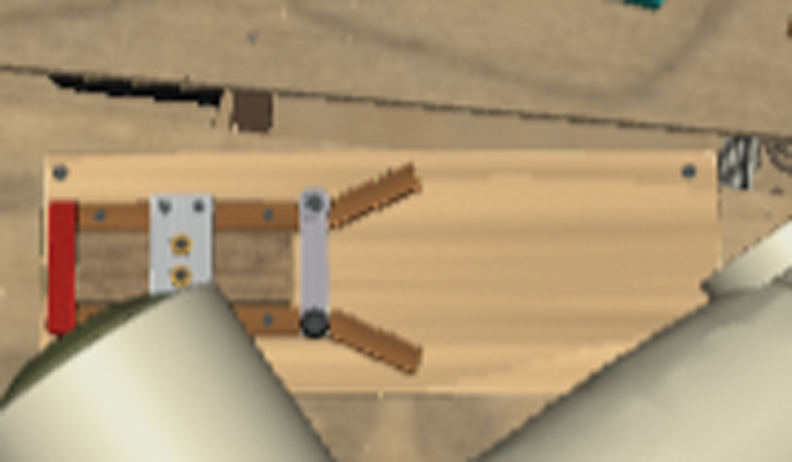

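The latch bar lies straight across the channel from the pivot (315,203) to the knob (314,322), with the offcut between the stop (78,265) and its rear end (293,265). I put numbers on it.

Run:
```python
from h import *
c=pickle.load(open("top.pkl","rb"))
f=lambda p,z:W2J(plane(c,(215+(p[0]+.5)/4.4-.5,195+(p[1]+.5)/4.4-.5),z)[:2])
pv=f((315,203),46);k=f((314,322),76);v=k-pv
print(pv,k,"theta",np.arctan2(-v[0],v[1]),"rear",f((293,265),44),"front",f((77,265),44))
```

```text
[ 43.90694959 -40.64993623] [44.88951806 39.74445422] theta -0.01222124513733813 rear [58.2297039 -0.4324874] front [197.99575769  -0.65085249]
```

```bash
python3 -c "
from rig import workorder,ctrl
print(workorder.finish_job(),ctrl.sense()['time_s'])"
```

```text
the job is handed in; nothing more can be done
the job is handed in; nothing more can be done
```

The drilling jig is loaded: the offcut is home against the red end stop and the latch is closed behind it. I handed the job in at about 24 s of the 69 s allowed.

I gripped the offcut near its rear end and straightened it flat on the board. I fed it into the channel, then pushed it from behind with closed fingers until it met the stop. Then I swung the latch round by its knob to its hard stop and moved the arm clear.

Last checks:
- **Offcut:** while pushing, the force rose to about 18 N with no further travel. In the final picture its ends measure x = 58.2 and 198.0 mm, against 60 and 200 nominal. The stop face itself measured about 198.5 mm in the first picture, so I take that 1.5–2 mm as calibration offset.
- **Latch:** it measures about -0.01 rad, so closed within measuring error. The force rose to about 19 N at the hard stop.
- **Forces:** the highest reading I took was about 19 N, against the 40 N and 120 N limits.
- **Disagreement:** as the offcut entered the mouth, two camera readings of its sideways position differed by about 4 mm. I corrected by about 1 mm, and it went in with no more than 4 N along the feed.
- **Bystander tools:** I did not touch any in my moves, but I took no final wide picture to confirm they are where they were.

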